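# Hang the fourth spice tin on its rail and snap its foot in

## Task

Hang the spice tin that has the metal hook on its back in the gap of the slotted stand: hook its lip over the steel rail with the foot still swung out towards you, let it settle there a moment, then tilt the foot in at the middle of the spring catch until it snaps. Feel for the rail, whose depth is not known exactly, press only gently all the while, and leave the tin hanging upright and square and the other things on the worktop where they are.

Things in the scene. Friction and masses are not known exactly. Their poses are not given: they have to be found in the camera images.
- tin: The tin to hang: matte black, 44 x 44 mm, 90 mm tall, about 170 g (varies), upright on the worktop, its back roughly away from the robot. Origin: centre of its underside; z up, +x its back, which carries a steel hook (see lip) and a steel foot (see foot). The flat sides at y -22 and +22 mm are clear for the fingers.
- lip (a point): On that tin: middle of the hook's throat ceiling, at x 26, z 72 mm of the tin. Hook, 30 mm wide in y: arm at z 72 to 77 from the back wall (x 22) to x 35; at its end a down-turned lip, x 30 to 35, z 65 to 72. So the throat between wall and lip is 8 mm wide, 7 deep. Its ceiling rests on the rail's top edge when hung.
- foot (a point): On that tin: centre of the barb, a round bar along y, radius 3.5 mm, 32 mm long, at x 38, z 9.5 mm of the tin, on a plate (z 4 to 8) from the wall. It rides under the spring catch, lifts it about 2.5 mm, and the catch drops in front of it. A rubber buffer on the wall, x 22 to 28.5, z 22 to 32, meets the crossbar when home.
- stand: Bamboo stand, foot board fixed to the worktop (14 mm high, x -50 to 60, y -148 to 253 mm). Origin: on the worktop under the gap's middle and the rail's nominal line; x front (robot's side) to back, y along the rail, z up. In its two slots sits a friction-tight frame: end posts at y -135 and 240, rail, crossbar, catch and three tins like this one, hung at y -105, 105, 210.
- gap (a point): Nominal middle of the rail's top edge in the gap, z 130 mm of the stand. Steel rail along y, 5 mm thick (x -2.5 to 2.5), 14 tall, open behind. The whole frame (rail, crossbar, catch, hung tins) really stands up to 10 mm nearer or farther along the stand's x than this point and the stand tell, differently each time: feel for it. Heights and y are exact.
- seat (a point): Nominal place of the hung tin's underside centre: 24.5 mm before the rail's middle line, z 58 mm of the stand (same doubt in x). Below the rail is the crossbar, z 78 to 92, x 4 to 16 mm, rigid. Home, the tin is upright within 0.08 rad. Hooked with its foot resting on the catch it leans 0.15 to 0.17 rad, top to the back. Leaning under 0.3 rad above the rail, the foot meets the crossbar before the wall meets the rail.
- push (a point): Nominal place to push, on the hung tin's front, 20 mm above its underside. Hook the tin leaning 0.25 to 0.3 rad so its foot clears the catch; let go, it hangs there by itself. 5 to 9 N on the lower front, following the arc about the rail's top edge (back and down alike), snaps the foot in after some 10 mm; then the crossbar stops it. Over 12 N is too hard: reactions at hook, catch and buffer add up to threefold.
- catch (a joint): Lift in m of the spring catch under the crossbar: slippery round steel bar along y, 47 mm long, radius 3.5; at rest (0) its centre is 7.1 mm behind the rail's middle line, z 71.9, y 0 mm of the stand. Rises to at most 0.006 against a damped spring (4.2 N preload, 0.7 N/mm). Back at 0 once the foot has snapped in.
- plain_tin: Bystander: loose tin of the same size and colour with no fittings. Origin under its centre.
- nutmeg_grinder: Bystander: brass bell-shaped nutmeg grinder, 62 mm wide, 82 mm tall. Origin under its centre.
- suribachi: Bystander: white porcelain grooved bowl, 150 mm wide, 66 mm tall. Origin under its centre.
- stick: Bystander: pale wooden grinding stick, 180 mm long, 28 mm thick, lying along its x. Origin under its middle.
- jar: Bystander: small amber glass jar, 52 mm wide, 75 mm tall. Origin under its centre.
Mind the look-alikes: they are no part of the job. Leave any blue look-alike of the tin alone.

How it is judged:
By the outcome, as a careful person would: the job done as asked, in the order asked, and still so for the second after the job is handed in, with the robot touching nothing.
It also fails if it takes over 54 s, if anything falls off the work surface, if the arm or the gripper's body presses on something with over 40 N, if the wrist force passes 120 N, or if a joint passes its speed limit or range.

## Robot

A 7-joint arm with a two-finger parallel gripper is mounted at the origin on the work surface. World frame = base frame: x ahead of the robot, y to its left, z up, the work surface at z = 0. Lengths are in m, angles in rad, forces in N, time in s.
With the tool pointing down it reaches from about 0.4 to 0.85 m from the base axis. Payload 10.4 kg.
Tool frame: the origin (TCP) lies midway between the tips of the shut fingers; the grasp point (between the pads) lies 19 mm behind it; x points along the fingers, y is the direction in which the jaws open and shut, and the axes are right-handed (so a half turn about x gives the same grasp; the last joint's range is limited). The gripper opens to 87 mm and grips with 3 to 60 N. Pads are 19 mm wide; open, the fingers measure 117 mm over their backs; the gripper's body (75 mm by 190 mm) begins 51 mm behind the grasp point.
Start: joints at [1.22, 0.332, -0.065, 1.46, 0.022, 1.35, -0.088], TCP at [0.201, -0.592, 0.223] pointing down, gripper open.
Joint ranges: [-2.6, 2.6], [-0.5, 2.12], [-1.47, 1.34], [0.16, 2.42], [-1.27, 4.41], [0.06, 2.06], [-2.6, 2.6]. Speed limits (rad/s): [2.22, 2.22, 2.79, 2.79, 3.14, 3.14, 3.14].

## Interface

Orientations are given as a unit quaternion [x, y, z, w].
In Python, from rig import * gives the robot as it stands.
- The arm moves only by the tool jog_arm, never from a script. Its argument "rows" is a list of rows, each an object of numbers: "hand": the gripper's target within -1 to 1 (shut at 1, half-way at 0, fully open at -1); "tx", "ty", "tz": the shift along the tool's x, y, z in mm; "wx", "wy", "wz": the turn, a rotation vector about the tool's x, y, z in degrees. A call has 1 to 20 rows; each row is the pose to reach, as a shift and turn from the pose commanded when the call began, along the tool's axes at that moment; what a row does not reach only later rows make up. A row lasts 1/10 s, in which the tool goes at most 50 mm and 8.59 degrees, less where a joint would pass 70% of its speed; a pose out of reach is approached as far as the arm can. A call with a gripper value outside its range is refused whole. The fingers move at their own pace and stop on an object; "grip_force" is the grip in N (left out, the last holds). Time passes only in rows, so rows that repeat a pose let the fingers close. It gives the time, the measured TCP pose, the force and the opening at its end, in the units of the state.
- read_state(): the state, without advancing time (a new reading comes with each control period).
- read_camera(name): name is "scene" or "side" or "wrist"; returns a dict with "pixels" (480x640x3 uint8, red, green, blue), "fx", "fy", "cx", "cy" (pixels), "cam_to_world" (4x4, takes a point from camera to world coordinates). Camera axes: x right, y down, z forward; pixel columns grow to the right and rows downward; lengths in m; the calibration is good to about 2 mm. A picture is of the moment at which its call begins. There is no depth.
- job_done(): hands the job in, once; it reports no verdict.
Trained networks look in a picture, given as the dict that the camera call returned (one of the last four; its "shot" number tells which), for a name from the list of things; names that differ only in an ending like _2 or _b are one class to them, and where a whole thing is asked for, a point or a joint stands for the part that bears it (a point fixed in the world has none). Each returns a list of dicts, best first, with "confidence" (0 to 1); they miss things now and then, are a little off and sometimes report something else, mostly with a low value. They report only what shows in the picture. A call takes as long as a camera call. They do not tell look-alikes from the thing itself.
- recognise(picture, name): "centre" ([x, y, z] in m, in world coordinates, good to about 4 mm: the middle of the surface that is visible of it).
- cut_out(picture, name): "pixels" (480x640 bool, what is visible of it).
The state is a dict: "time": time; "joint_pos": joint angles; "joint_vel": joint speeds; "joint_efforts": joint torques, N m; "position": TCP position; "tool_rot": TCP orientation; "ft_force": force on the tool from outside, world axes, zero at the start; "wrist_torque": the same for the moment, N m; "width": opening from 0.0 (shut) to 1.0 (fully open).
Only numpy, scipy, OpenCV 4.12 (cv2) and the standard library are available. Lean on these libraries where they do the work, as an engineer would, in place of code of your own. Each camera call takes 0.05 s, during which the arm holds its last target. There are 200 camera calls.

## Working session

There is one attempt and no reset: what is moved stays moved. The work goes in short steps, Python scripts to look and compute and a tool call to move; the robot and the scene stay as the last step left them, time stands still between calls to the robot, and variables do not carry over. Pictures are saved under pics/ and viewed, about 8 in all and at most 12, crops included, and the job is handed in when it is done.

Besides the shell and the picture viewer there is one more tool, called after "Emit:" as a command line: name --argument value ..., lists and objects as JSON in quotes. jog_arm: Moves the arm, as the interface text tells. Its arguments: {"type":"object","properties":{"rows":{"type":"array","items":{"type":"object","properties":{"hand":{"type":"number"},"tx":{"type":"number"},"ty":{"type":"number"},"tz":{"type":"number"},"wx":{"type":"number"},"wy":{"type":"number"},"wz":{"type":"number"}}}},"grip_force":{"type":"number"}},"required":["rows"]}

```bash
mkdir -p pics; ls; python3 - <<'E'
from rig import *
import cv2
s=read_state(); print({k:(v if not hasattr(v,'round') else v) for k,v in s.items()})
for n in ["scene","side"]:
    p=read_camera(n); cv2.imwrite(f"pics/{n}0.png",p["pixels"][:,:,::-1]); print(n,p["fx"],p["cam_to_world"])
    for t in ["tin","lip","foot","stand","catch","plain_tin"]:
        for r in recognise(p,t)[:5]: print(t,[round(float(x),3) for x in r["centre"]],round(r["confidence"],2))
E
```

```text
pics
{'time': 0.0, 'joint_pos': array([ 1.22039798,  0.33291603, -0.06469369,  1.46095746,  0.02158633,
        1.34984742, -0.08846989]), 'joint_vel': array([ 0.00107906,  0.00026534,  0.00012093, -0.0006629 ,  0.00039998,
       -0.00039942, -0.00026998]), 'joint_efforts': array([-7.07003874e-04, -6.23249316e+01,  2.40987906e-02, -3.89907110e+01,
       -6.13557757e-02,  3.96310701e-02,  1.52967373e-04]), 'position': array([ 0.20109865, -0.59136309,  0.22171862]), 'tool_rot': array([-0.69752688, -0.11588745,  0.69772894, -0.11489419]), 'ft_force': array([-0.35821107, -0.75472145, -1.03891199]), 'wrist_torque': array([-0.02686002,  0.0313872 ,  0.02054335]), 'width': 0.9995660850432673}
scene 440.66041881010364 [[ 0.40350469  0.62021609 -0.67269307  1.23583119]
 [ 0.91496564 -0.27726683  0.29319104 -0.37710086]
 [-0.00467367 -0.733795   -0.67935488  0.89488468]
 [ 0.          0.          0.          1.        ]]
tin [0.404, -0.217, 0.07] 0.87
tin [0.494, -0.277, 0.076] 0.59
tin [0.455, -0.092, 0.033] 0.4
lip [0.4, -0.212, 0.067] 0.87
lip [0.484, -0.281, 0.077] 0.72
lip [0.487, -0.462, 0.036] 0.61
lip [0.651, -0.058, 0.024] 0.53
foot [0.404, -0.216, 0.067] 0.94
foot [0.491, -0.282, 0.076] 0.59
stand [0.655, -0.061, 0.022] 0.57
plain_tin [0.469, 0.122, 0.062] 0.58
side 502.1802597142446 [[-0.67114014 -0.56835003  0.47597181 -0.14918667]
 [-0.74118067  0.50152591 -0.44623197  0.52703121]
 [ 0.01490376 -0.65226529 -0.75784422  1.10518588]
 [ 0.          0.          0.          1.        ]]
tin [0.376, -0.193, 0.067] 0.95
tin [0.456, -0.265, 0.067] 0.77
lip [0.457, -0.263, 0.064] 0.8
lip [0.376, -0.189, 0.071] 0.66
lip [0.398, 0.309, 0.069] 0.41
foot [0.374, -0.195, 0.071] 0.92
foot [0.459, -0.265, 0.069] 0.64
foot [0.62, -0.02, 0.042] 0.46
stand [0.62, -0.023, 0.045] 0.92
plain_tin [0.443, 0.141, 0.075] 0.93
```

View pics/scene0.png

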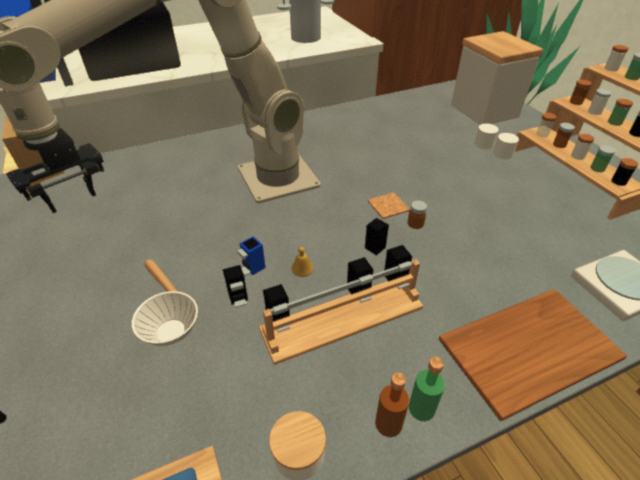

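View pics/side0.png

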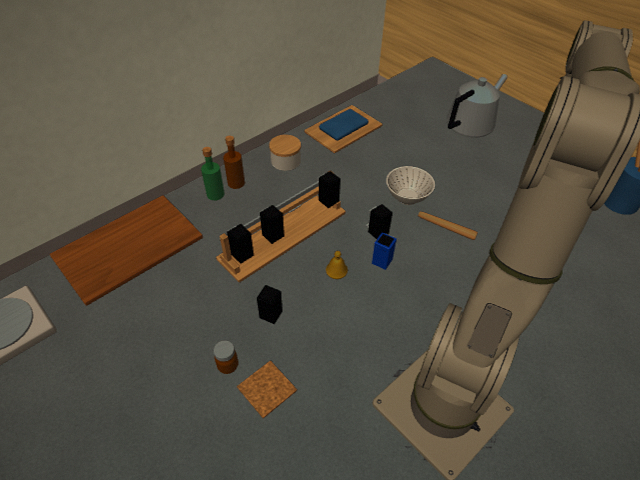

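The scene picture shows the hook tin at about (235,285) with the blue look-alike behind it at (252,255). The gap lies between the hung tins at (277,300) and (360,275). I'll zoom in for the corners.

```bash
cat > h.py <<'E'
from rig import *
import cv2, numpy as np
from scipy.optimize import least_squares
from scipy.spatial.transform import Rotation as R
def proj(p,X):
    T=np.linalg.inv(p["cam_to_world"]); X=np.atleast_2d(X)@T[:3,:3].T+T[:3,3]
    return np.c_[p["fx"]*X[:,0]/X[:,2]+p["cx"],p["fy"]*X[:,1]/X[:,2]+p["cy"]]
def back(p,uv,z):
    T=np.array(p["cam_to_world"]); d=T[:3,:3]@[(uv[0]-p["cx"])/p["fx"],(uv[1]-p["cy"])/p["fy"],1]
    return T[:3,3]+d*(z-T[2,3])/d[2]
def w(x,y,yaw,P):  # object points to world
    P=np.atleast_2d(P).astype(float); c,s=np.cos(yaw),np.sin(yaw)
    return np.c_[x+c*P[:,0]-s*P[:,1],y+s*P[:,0]+c*P[:,1],P[:,2]]
E
python3 - <<'E'
from h import *
p=read_camera("scene"); im=p["pixels"][225:365,215:430,::-1]
im=np.clip(im.astype(float)*1.5,0,255).astype(np.uint8)
im=cv2.resize(im,None,fx=3.7,fy=3.7,interpolation=cv2.INTER_CUBIC); cv2.imwrite("pics/c1.png",im)
q=read_camera("side"); 
for pic,n in((p,"scene"),(q,"side")):
    r=cut_out(pic,"stand")
    print(n,len(r))
    if r:
        m=r[0]["pixels"].astype(np.uint8); ys,xs=np.nonzero(m); print(r[0]["confidence"],m.sum(),xs.min(),xs.max(),ys.min(),ys.max())
        np.save(n+"_m.npy",m)
    for t in ["tin","nutmeg_grinder","suribachi","stick"]:
        print(t,[np.round(r["centre"],3).tolist()+[round(r["confidence"],2)] for r in recognise(pic,t)][:6])
# wood-coloured pixels in hsv
E
```

```text
scene 1
0.94 9567 260 422 245 364
tin [[0.49, -0.277, 0.078, 0.8], [0.404, -0.217, 0.064, 0.62]]
nutmeg_grinder [[0.456, -0.093, 0.031, 0.9], [0.652, -0.058, 0.023, 0.38]]
suribachi [[0.47, 0.121, 0.063, 0.74], [0.489, -0.464, 0.036, 0.57]]
stick [[0.469, 0.123, 0.064, 0.42]]
side 1
0.9 6159 217 345 171 281
tin [[0.46, -0.268, 0.067, 0.92], [0.374, -0.194, 0.068, 0.67]]
nutmeg_grinder [[0.434, -0.078, 0.03, 0.55], [0.457, -0.265, 0.071, 0.18]]
suribachi [[0.526, -0.488, 0.041, 0.78]]
stick [[0.34, -0.445, 0.016, 0.77]]
```

View pics/c1.png

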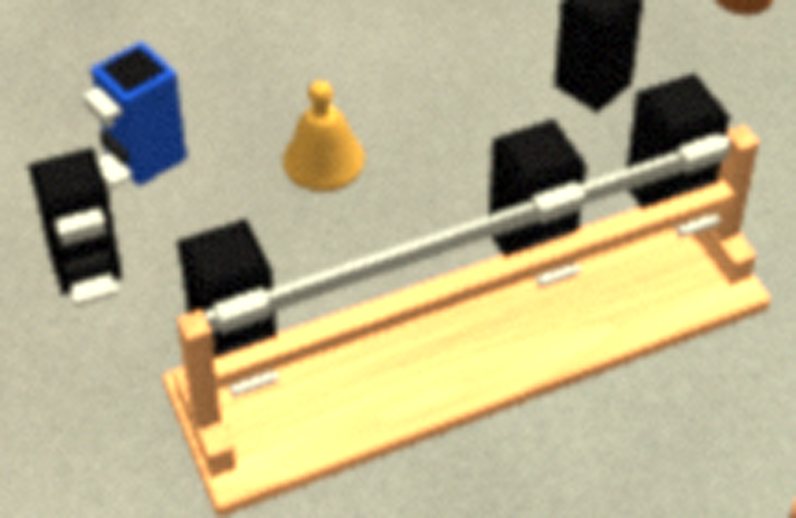

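```bash
cat >> h.py <<'E'
o=lambda c:np.array(c)/3.7+[215-.36,225-.36]
def fit(p,obs,P,x0):
    f=lambda v:(proj(p,w(*v,P))-obs).ravel()
    r=least_squares(f,x0); return r.x,np.round(r.fun.reshape(-1,2),1)
E
python3 - <<'E'
from h import *
p=read_camera("scene")
obs=o([(221,502),(769,296),(166,378)]); P=np.array([(60,-148,14),(60,253,14),(-50,-148,14)])/1e3
v,r=fit(p,obs,P,[.62,-.1,0]); print("stand",v,r.tolist())
for uv,y in zip(o([(243,307),(560,200),(704,150)]),(-105,105,210)):
    g=least_squares(lambda s:(proj(p,w(*v,[s[0],s[1],.131]))-uv).ravel(),[0,y/1e3]).x; print("hook at",g*1e3,"expect",8,y)
# rail line in gap: front/back? midpoint
for uv in o([(330,282),(460,238)]):
    g=least_squares(lambda s:(proj(p,w(*v,[s[0],s[1],.1275]))-uv).ravel(),[0,0]).x; print("rail",g*1e3,"expect ~0.5")
obs=o([(30,165),(93,151),(107,207),(80,227),(95,290)])
P=np.array([(-22,-22,90),(-22,22,90),(22,22,90),(33,0,74),(39,0,11)])/1e3
t,r=fit(p,obs,P,[.47,-.27,0]); print("tin",t,r.tolist())
q=read_camera("side")
im=q["pixels"][:,:,::-1].copy()
B=np.array([(a,b,c) for a in(-22,22) for b in(-22,22) for c in(0,90)])/1e3
for u in proj(q,w(*t,B)): cv2.circle(im,(int(round(u[0]*1)),int(round(u[1]))),1,(0,0,255),-1)
S=np.array([(a,b,14) for a in(-50,60) for b in(-148,253)]+[(0,b,130) for b in (-135,0,240)])/1e3
for u in proj(q,w(*v,S)): cv2.circle(im,(int(round(u[0]*1)),int(round(u[1]))),1,(0,255,0),-1)
cv2.imwrite("pics/s1.png",cv2.resize(im[160:290,210:410],None,fx=4,fy=4,interpolation=cv2.INTER_CUBIC))
# target geometry
E
```

```text
stand [ 0.63764459 -0.1117052   0.00803599] [[-0.3, 1.6], [1.2, -0.8], [-0.9, -1.5]]
hook at [  10.79205603 -106.39870973] expect 8 -105
hook at [ 13.9824127  103.78893756] expect 8 105
hook at [ 14.51123356 208.9613189 ] expect 8 210
rail [ 12.04042739 -51.52676268] expect ~0.5
rail [13.33865739 34.56874834] expect ~0.5
tin [ 0.4695341  -0.27987481 -0.10655811] [[0.1, -0.2], [0.5, -0.3], [-0.1, -3.1], [-0.1, 1.2], [-0.4, 2.2]]
```

View pics/s1.png

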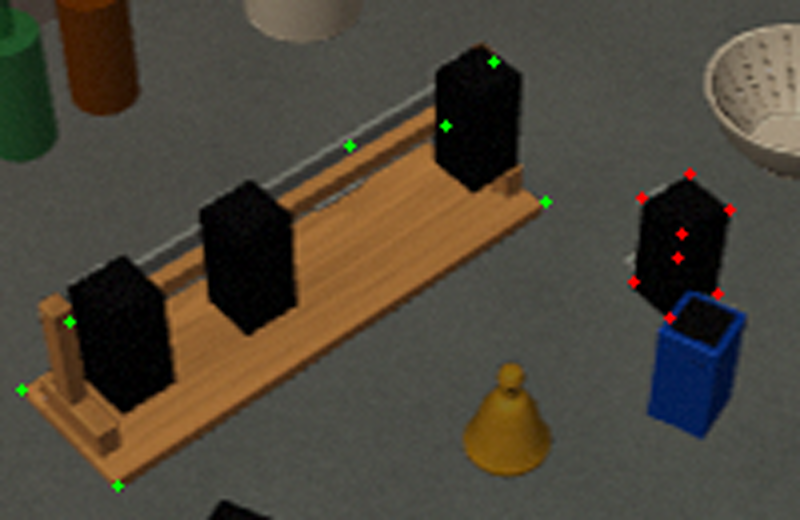

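The tin overlay fits to about 1 px. The rail appears about 8–12 mm further back than nominal. Next I'll work out the approach move.

```bash
cat >> h.py <<'E'
def toolR(yaw,lean):  # lean>0: hand (tool back end) leans to +x_yaw ; tool x down, tool z along +x_yaw
    x=np.array([-np.sin(lean),0,-np.cos(lean)]); y=np.array([0,1,0]); M=np.c_[x,y,np.cross(x,y)]
    return R.from_euler('z',yaw)*R.from_matrix(M)
def delta(pos,rot,p0=None,r0=None):
    s=read_state(); p0=s["position"] if p0 is None else np.array(p0); r0=R.from_quat(s["tool_rot"] if r0 is None else r0)
    best=None
    for h in (0,np.pi):
        d=(r0.inv()*rot*R.from_euler('x',h)).as_rotvec(degrees=True)
        if best is None or np.linalg.norm(d)<np.linalg.norm(best): best=d
    return np.round(r0.inv().apply(np.array(pos)-p0)*1e3,1),np.round(best,2)
E
python3 - <<'E'
from h import *
print(delta([.468,-.28,.20],toolR(-.107,0)), R.from_quat(read_state()["tool_rot"]).as_matrix().round(3).tolist())
E
```

```text
(array([  22.6, -209.3, -352.9]), array([24.91, -0.  , -0.  ])) [[0.0, 0.322, -0.947], [-0.0, -0.947, -0.322], [-1.0, 0.0, -0.0]]
```

Emit:
jog_arm --rows '[{"hand":-1,"tx":0,"ty":-52,"tz":-88,"wx":6.2},{"hand":-1,"tx":5,"ty":-104,"tz":-176,"wx":12.5},{"hand":-1,"tx":12,"ty":-157,"tz":-265,"wx":18.7},{"hand":-1,"tx":22.6,"ty":-209.3,"tz":-352.9,"wx":24.9},{"hand":-1,"tx":22.6,"ty":-209.3,"tz":-352.9,"wx":24.9},{"hand":-1,"tx":22.6,"ty":-209.3,"tz":-352.9,"wx":24.9},{"hand":-1,"tx":22.6,"ty":-209.3,"tz":-352.9,"wx":24.9},{"hand":-1,"tx":22.6,"ty":-209.3,"tz":-352.9,"wx":24.9},{"hand":-1,"tx":22.6,"ty":-209.3,"tz":-352.9,"wx":24.9},{"hand":-1,"tx":22.6,"ty":-209.3,"tz":-352.9,"wx":24.9},{"hand":-1,"tx":22.6,"ty":-209.3,"tz":-352.9,"wx":24.9},{"hand":-1,"tx":22.6,"ty":-209.3,"tz":-352.9,"wx":24.9}]' --grip_force 15

```text
invalid input
```

Emit:
jog_arm --rows '[{"hand":-1,"tx":5,"ty":-80,"tz":-140,"wx":10,"wy":0,"wz":0},{"hand":-1,"tx":22.6,"ty":-209,"tz":-353,"wx":24.9,"wy":0,"wz":0},{"hand":-1,"tx":22.6,"ty":-209,"tz":-353,"wx":24.9,"wy":0,"wz":0},{"hand":-1,"tx":22.6,"ty":-209,"tz":-353,"wx":24.9,"wy":0,"wz":0},{"hand":-1,"tx":22.6,"ty":-209,"tz":-353,"wx":24.9,"wy":0,"wz":0},{"hand":-1,"tx":22.6,"ty":-209,"tz":-353,"wx":24.9,"wy":0,"wz":0},{"hand":-1,"tx":22.6,"ty":-209,"tz":-353,"wx":24.9,"wy":0,"wz":0},{"hand":-1,"tx":22.6,"ty":-209,"tz":-353,"wx":24.9,"wy":0,"wz":0},{"hand":-1,"tx":22.6,"ty":-209,"tz":-353,"wx":24.9,"wy":0,"wz":0},{"hand":-1,"tx":22.6,"ty":-209,"tz":-353,"wx":24.9,"wy":0,"wz":0},{"hand":-1,"tx":22.6,"ty":-209,"tz":-353,"wx":24.9,"wy":0,"wz":0}]' --grip_force 15

```text
time: 2.5
position: [0.4678, -0.2808, 0.2]
tool_rot: [-0.706, 0.038, 0.706, 0.038]
ft_force: [0.1, 0.1, -0.3]
width: 0.999
```

```bash
python3 - <<'E'
from h import *
p=read_camera("wrist"); print(p["fx"],np.round(p["cam_to_world"],3).tolist())
im=p["pixels"][:,:,::-1].copy()
im=np.clip(im.astype(float)*1.5,0,255).astype(np.uint8)
t=(.4695,-.2799,-.1066)
B=np.array([(a,b,c) for a in(-22,22) for b in(-22,22) for c in(0,90)])/1e3
for u in proj(p,w(*t,B)): cv2.circle(im,(int(round(u[0])),int(round(u[1]))),3,(0,0,255),-1)
for n in("tin",):print([(np.round(r["centre"],3),r["confidence"]) for r in recognise(p,n)])
v=(.6376,-.1117,.008)
S=np.array([(a,b,14) for a in(-50,60) for b in(-148,253)]+[(0,b,130) for b in (-135,0,240)])/1e3
for u in proj(p,w(*v,S)): cv2.circle(im,(int(round(u[0])),int(round(u[1]))),3,(0,255,0),-1)
cv2.imwrite("pics/w1.png",im)
E
```

```text
330.66001904434336 [[-0.106, -0.962, -0.251, 0.536], [-0.994, 0.103, 0.025, -0.288], [0.001, 0.252, -0.968, 0.363], [0.0, 0.0, 0.0, 1.0]]
[(array([ 0.479, -0.285,  0.094]), 0.88), (array([ 0.384, -0.218,  0.093]), 0.84)]
```

View pics/w1.png

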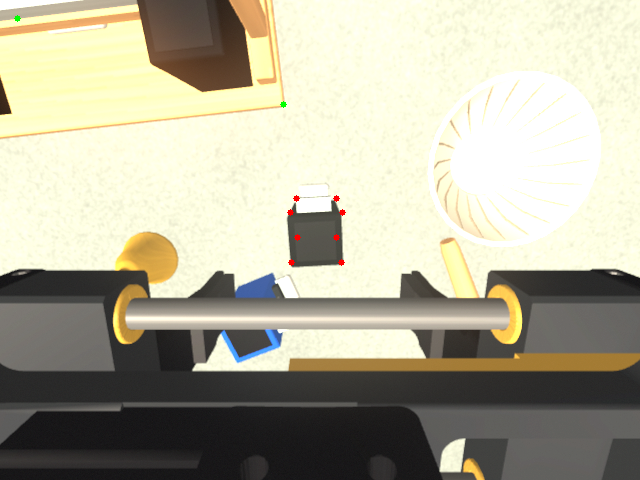

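The overlay lies on the tin's top face at (316,238), and the board corner matches at (283,104). I'll descend and grip.

Emit:
jog_arm --rows '[{"hand":-1,"tx":50,"ty":0,"tz":0,"wx":-1.5,"wy":0,"wz":0},{"hand":-1,"tx":100,"ty":0,"tz":0,"wx":-1.5,"wy":0,"wz":0},{"hand":-1,"tx":135,"ty":0,"tz":0,"wx":-1.5,"wy":0,"wz":0},{"hand":-1,"tx":154,"ty":0,"tz":0,"wx":-1.5,"wy":0,"wz":0},{"hand":-1,"tx":154,"ty":0,"tz":0,"wx":-1.5,"wy":0,"wz":0},{"hand":1,"tx":154,"ty":0,"tz":0,"wx":-1.5,"wy":0,"wz":0},{"hand":1,"tx":154,"ty":0,"tz":0,"wx":-1.5,"wy":0,"wz":0},{"hand":1,"tx":154,"ty":0,"tz":0,"wx":-1.5,"wy":0,"wz":0},{"hand":1,"tx":154,"ty":0,"tz":0,"wx":-1.5,"wy":0,"wz":0},{"hand":1,"tx":154,"ty":0,"tz":0,"wx":-1.5,"wy":0,"wz":0},{"hand":1,"tx":154,"ty":0,"tz":0,"wx":-1.5,"wy":0,"wz":0},{"hand":1,"tx":154,"ty":0,"tz":0,"wx":-1.5,"wy":0,"wz":0},{"hand":1,"tx":154,"ty":0,"tz":0,"wx":-1.5,"wy":0,"wz":0}]' --grip_force 20

```text
time: 3.9
position: [0.4683, -0.2801, 0.0461]
tool_rot: [0.707, -0.028, -0.706, -0.028]
ft_force: [-0.4, 0.2, 2.7]
width: 0.509
```

```bash
cat >> h.py <<'E'
ST=(.6376,-.1117,.010)
def tcp(q,s,L,st=ST,dx=0,gz=46):
    """TCP world pos so that tin point q=(x,z) mm lies at stand point s=(x,z) mm, y=0"""
    e=np.array([dx-q[0],gz-q[1]]); c,n=np.cos(L),np.sin(L)
    X=s[0]+c*e[0]+n*e[1]; Z=s[1]-n*e[0]+c*e[1]
    return w(*st,[X/1e3,0,Z/1e3])[0], toolR(st[2],L)
E
python3 - <<'E'
from h import *
s=read_state(); p0=s["position"]
print("over",delta(p0+[0,0,.17],toolR(.01,0)))
a,r=tcp((22,61),(-27.5,130+50),.30); print(a,delta(a,r))
a,r=tcp((22,61),(-27.5,130),.30); print(a,delta(a,r))
E
```

```text
over (array([-170.,    0.,   -0.]), array([-5.18, -0.01, -0.  ]))
[ 0.58465244 -0.11222949  0.1721714 ] (array([-126. , -176.7, -102.5]), array([ -5.14, -17.19,   0.78]))
[ 0.58465244 -0.11222949  0.1221714 ] (array([ -76. , -176.7, -102.5]), array([ -5.14, -17.19,   0.78]))
```

Emit:
jog_arm --rows '[{"hand":1,"tx":-20,"ty":0,"tz":0,"wx":0,"wy":0,"wz":0},{"hand":1,"tx":-60,"ty":0,"tz":0,"wx":-1,"wy":0,"wz":0},{"hand":1,"tx":-105,"ty":0,"tz":0,"wx":-3,"wy":0,"wz":0},{"hand":1,"tx":-140,"ty":-20,"tz":-10,"wx":-5.1,"wy":-4,"wz":0.2},{"hand":1,"tx":-150,"ty":-60,"tz":-35,"wx":-5.1,"wy":-8,"wz":0.4},{"hand":1,"tx":-145,"ty":-100,"tz":-58,"wx":-5.1,"wy":-12,"wz":0.6},{"hand":1,"tx":-135,"ty":-140,"tz":-81,"wx":-5.1,"wy":-15,"wz":0.7},{"hand":1,"tx":-126,"ty":-176.7,"tz":-102.5,"wx":-5.14,"wy":-17.2,"wz":0.78},{"hand":1,"tx":-126,"ty":-176.7,"tz":-102.5,"wx":-5.14,"wy":-17.2,"wz":0.78},{"hand":1,"tx":-126,"ty":-176.7,"tz":-102.5,"wx":-5.14,"wy":-17.2,"wz":0.78},{"hand":1,"tx":-126,"ty":-176.7,"tz":-102.5,"wx":-5.14,"wy":-17.2,"wz":0.78}]'

```text
time: 5.0
position: [0.5842, -0.1136, 0.1718]
tool_rot: [-0.593, -0.002, 0.805, -0.004]
ft_force: [-0.5, -0.5, -1.5]
width: 0.507
```

```bash
python3 - <<'E'
from h import *
s=read_state(); print(s["time"],s["ft_force"],s["position"])
a,r=tcp((22,61),(-27.5,130),.30); print(a,delta(a,r))
p=read_camera("wrist"); im=p["pixels"][:,:,::-1].copy()
im=np.clip(im.astype(float)*1.6,0,255).astype(np.uint8)
for y in (-135,-60,0,60,240):
  for x,c in((-2.5,(0,255,0)),(7.5,(0,0,255))):
    u=proj(p,w(*ST,[x/1e3,y/1e3,.130]))[0]; cv2.circle(im,(int(round(u[0])),int(round(u[1]))),2,c,-1)
cv2.imwrite("pics/w2.png",im)
q=read_camera("side"); im=q["pixels"][150:300,190:390,::-1]
cv2.imwrite("pics/s2.png",cv2.resize(np.clip(im*1.5,0,255).astype(np.uint8),None,fx=4,fy=4,interpolation=cv2.INTER_CUBIC))
E
```

```text
5.0 [-0.538996   -0.45205509 -1.53589009] [ 0.58422094 -0.1136075   0.17183749]
[ 0.58465244 -0.11222949  0.1221714 ] (array([ 47.3,  -1.4, -15.1]), array([-0.11,  0.03, -0.03]))
```

View pics/w2.png

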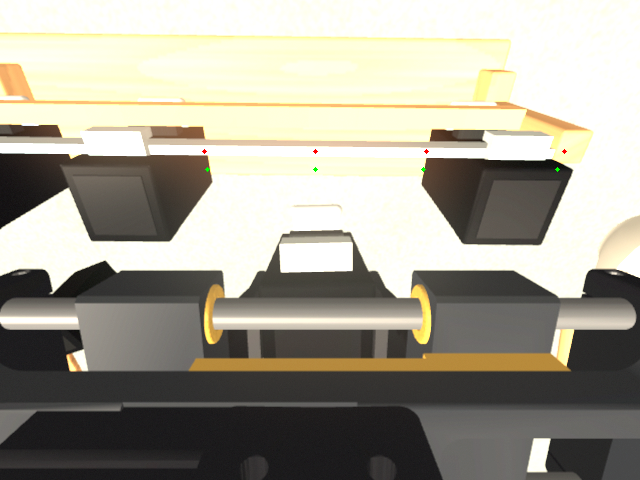

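The rail edge sits on the red dots, so the shift is about +10 mm. The tin is centred in the gap: its hook is at (316,253), and the midpoint of the neighbours' hooks is at 317. The rail yaw is about 0.

```bash
sed -i 's/^ST=.*/ST=(.6376,-.1117,-.002)/' h.py; python3 - <<'E'
from h import *
for s in (-27.5,-10,1.5):
    a,r=tcp((22,61),(s,130),.30); print(s,a,delta(a,r))
E
```

```text
-27.5 [ 0.5846499 -0.1115941  0.1221714] (array([ 47.9,  -2.5, -15.3]), array([ 0.5 , -0.02, -0.23]))
-10 [ 0.60214987 -0.1116291   0.1221714 ] (array([ 42.8,  -2.3, -32.1]), array([ 0.5 , -0.02, -0.23]))
1.5 [ 0.61364984 -0.1116521   0.1221714 ] (array([ 39.4,  -2.2, -43. ]), array([ 0.5 , -0.02, -0.23]))
```

Emit:
jog_arm --rows '[{"hand":1,"tx":25,"ty":-2,"tz":-8,"wx":0.5,"wy":0,"wz":-0.2},{"hand":1,"tx":44,"ty":-2.4,"tz":-14,"wx":0.5,"wy":0,"wz":-0.2},{"hand":1,"tx":47.9,"ty":-2.4,"tz":-15.3,"wx":0.5,"wy":0,"wz":-0.2},{"hand":1,"tx":47.9,"ty":-2.4,"tz":-15.3,"wx":0.5,"wy":0,"wz":-0.2},{"hand":1,"tx":46.2,"ty":-2.4,"tz":-21,"wx":0.5,"wy":0,"wz":-0.2},{"hand":1,"tx":44.5,"ty":-2.4,"tz":-26.5,"wx":0.5,"wy":0,"wz":-0.2},{"hand":1,"tx":42.8,"ty":-2.3,"tz":-32.1,"wx":0.5,"wy":0,"wz":-0.2},{"hand":1,"tx":41.4,"ty":-2.3,"tz":-36.5,"wx":0.5,"wy":0,"wz":-0.2},{"hand":1,"tx":41.4,"ty":-2.3,"tz":-36.5,"wx":0.5,"wy":0,"wz":-0.2},{"hand":1,"tx":41.4,"ty":-2.3,"tz":-36.5,"wx":0.5,"wy":0,"wz":-0.2}]'

```text
time: 6.1
position: [0.6076, -0.1097, 0.1219]
tool_rot: [-0.594, -0.0, 0.805, -0.0]
ft_force: [1.7, 0.9, -0.6]
width: 0.506
```

Emit:
jog_arm --rows '[{"hand":1,"tx":0,"ty":1.5,"tz":0,"wx":0,"wy":0,"wz":0},{"hand":1,"tx":0,"ty":1.5,"tz":0,"wx":0,"wy":0,"wz":0},{"hand":1,"tx":0,"ty":1.5,"tz":0,"wx":0,"wy":0,"wz":0}]'

```text
time: 6.4
position: [0.6071, -0.1112, 0.1218]
tool_rot: [-0.593, -0.0, 0.805, 0.0]
ft_force: [0.1, 0.5, 1.7]
width: 0.507
```

```bash
python3 - <<'E'
from h import *
s=read_state(); print(s["time"],s["ft_force"],s["position"])
for s in (1.5,7.5):
    a,r=tcp((22,61),(s,130),.30); print(s,a,delta(a,r))
E
```

```text
6.4 [0.0642634  0.47806516 1.68738307] [ 0.60711835 -0.1111924   0.12181735]
1.5 [ 0.61364984 -0.1116521   0.1221714 ] (array([-2.3,  0.5, -6.1]), array([0.15, 0.01, 0.  ]))
7.5 [ 0.61964983 -0.1116641   0.1221714 ] (array([ -4. ,   0.5, -11.9]), array([0.15, 0.01, 0.  ]))
```

Emit:
jog_arm --rows '[{"hand":1,"tx":-0.8,"ty":0.3,"tz":-2,"wx":0.1,"wy":0,"wz":0},{"hand":1,"tx":-1.5,"ty":0.3,"tz":-4,"wx":0.1,"wy":0,"wz":0},{"hand":1,"tx":-2.3,"ty":0.3,"tz":-6,"wx":0.1,"wy":0,"wz":0},{"hand":1,"tx":-2.3,"ty":0.3,"tz":-6,"wx":0.1,"wy":0,"wz":0}]'

```text
time: 6.8
position: [0.6137, -0.1117, 0.1216]
tool_rot: [-0.593, 0.0, 0.805, 0.001]
ft_force: [0.1, 0.5, -2.4]
width: 0.504
```

Emit:
jog_arm --rows '[{"hand":1,"tx":-0.3,"ty":0,"tz":-1,"wx":0,"wy":0,"wz":0},{"hand":1,"tx":-0.6,"ty":0,"tz":-2,"wx":0,"wy":0,"wz":0},{"hand":1,"tx":-0.6,"ty":0,"tz":-2,"wx":0,"wy":0,"wz":0}]'

```text
time: 7.1
position: [0.6157, -0.1116, 0.1219]
tool_rot: [-0.593, 0.0, 0.805, 0.001]
ft_force: [0.9, -0.7, -1.9]
width: 0.502
```

Emit:
jog_arm --rows '[{"hand":1,"tx":-0.3,"ty":0,"tz":-1,"wx":0,"wy":0,"wz":0},{"hand":1,"tx":-0.3,"ty":0,"tz":-1,"wx":0,"wy":0,"wz":0}]'

```text
time: 7.3
position: [0.6168, -0.1116, 0.122]
tool_rot: [-0.593, 0.0, 0.805, 0.001]
ft_force: [-0.3, -0.2, -2.4]
width: 0.503
```

Emit:
jog_arm --rows '[{"hand":1,"tx":-0.3,"ty":0,"tz":-1,"wx":0,"wy":0,"wz":0},{"hand":1,"tx":-0.3,"ty":0,"tz":-1,"wx":0,"wy":0,"wz":0}]'

```text
time: 7.5
position: [0.6178, -0.1116, 0.122]
tool_rot: [-0.593, 0.0, 0.805, 0.001]
ft_force: [-0.7, 0.3, -1.9]
width: 0.508
```

Emit:
jog_arm --rows '[{"hand":1,"tx":-0.3,"ty":0,"tz":-1,"wx":0,"wy":0,"wz":0},{"hand":1,"tx":-0.3,"ty":0,"tz":-1,"wx":0,"wy":0,"wz":0}]'

```text
time: 7.7
position: [0.6186, -0.1117, 0.1219]
tool_rot: [-0.593, 0.0, 0.805, 0.001]
ft_force: [-1.5, -0.2, -1.9]
width: 0.507
```

Emit:
jog_arm --rows '[{"hand":1,"tx":-0.3,"ty":0,"tz":-1,"wx":0,"wy":0,"wz":0},{"hand":1,"tx":-0.3,"ty":0,"tz":-1,"wx":0,"wy":0,"wz":0}]'

```text
time: 7.9
position: [0.6188, -0.1116, 0.1219]
tool_rot: [-0.592, 0.0, 0.806, 0.001]
ft_force: [-6.4, 1.3, 0.8]
width: 0.503
```

Wall contact is at TCP x ≈ 0.6186, which puts the rail about 9 mm behind nominal and agrees with the images. I'll back off half a millimetre and slide the hook down along the tin's axis.

Emit:
jog_arm --rows '[{"hand":1,"tx":0.5,"ty":0,"tz":1.6,"wx":0,"wy":0,"wz":0},{"hand":1,"tx":0.5,"ty":0,"tz":1.6,"wx":0,"wy":0,"wz":0},{"hand":1,"tx":2,"ty":0,"tz":1.6,"wx":0,"wy":0,"wz":0},{"hand":1,"tx":3.5,"ty":0,"tz":1.6,"wx":0,"wy":0,"wz":0},{"hand":1,"tx":3.5,"ty":0,"tz":1.6,"wx":0,"wy":0,"wz":0}]'

```text
time: 8.4
position: [0.6172, -0.1116, 0.1188]
tool_rot: [-0.593, 0.0, 0.805, 0.001]
ft_force: [-0.3, -0.1, -2.1]
width: 0.506
```

Emit:
jog_arm --rows '[{"hand":1,"tx":1,"ty":0,"tz":0,"wx":0,"wy":0,"wz":0},{"hand":1,"tx":2,"ty":0,"tz":0,"wx":0,"wy":0,"wz":0},{"hand":1,"tx":2,"ty":0,"tz":0,"wx":0,"wy":0,"wz":0}]'

```text
time: 8.7
position: [0.6166, -0.1116, 0.117]
tool_rot: [-0.593, 0.0, 0.805, 0.001]
ft_force: [0.3, 0.0, -1.8]
width: 0.506
```

Emit:
jog_arm --rows '[{"hand":1,"tx":1,"ty":0,"tz":0,"wx":0,"wy":0,"wz":0},{"hand":1,"tx":2,"ty":0,"tz":0,"wx":0,"wy":0,"wz":0},{"hand":1,"tx":2,"ty":0,"tz":0,"wx":0,"wy":0,"wz":0}]'

```text
time: 9.0
position: [0.616, -0.1116, 0.1151]
tool_rot: [-0.593, 0.0, 0.805, 0.001]
ft_force: [-0.3, -1.1, -1.6]
width: 0.507
```

Emit:
jog_arm --rows '[{"hand":1,"tx":0.7,"ty":0,"tz":0,"wx":0,"wy":0,"wz":0},{"hand":1,"tx":1.5,"ty":0,"tz":0,"wx":0,"wy":0,"wz":0},{"hand":1,"tx":1.5,"ty":0,"tz":0,"wx":0,"wy":0,"wz":0}]'

```text
time: 9.3
position: [0.6156, -0.1116, 0.1137]
tool_rot: [-0.593, 0.0, 0.805, 0.001]
ft_force: [0.4, 0.5, -2.1]
width: 0.505
```

Emit:
jog_arm --rows '[{"hand":1,"tx":0.7,"ty":0,"tz":0,"wx":0,"wy":0,"wz":0},{"hand":1,"tx":0.7,"ty":0,"tz":0,"wx":0,"wy":0,"wz":0}]'

```text
time: 9.5
position: [0.6154, -0.1116, 0.1131]
tool_rot: [-0.593, 0.0, 0.805, 0.001]
ft_force: [-0.9, 0.1, -2.5]
width: 0.504
```

Emit:
jog_arm --rows '[{"hand":1,"tx":0.6,"ty":0,"tz":0,"wx":0,"wy":0,"wz":0},{"hand":1,"tx":0.6,"ty":0,"tz":0,"wx":0,"wy":0,"wz":0}]'

```text
time: 9.7
position: [0.6154, -0.1116, 0.1129]
tool_rot: [-0.594, 0.0, 0.805, 0.001]
ft_force: [-0.0, 0.1, -0.5]
width: 0.505
```

Emit:
jog_arm --rows '[{"hand":1,"tx":0.5,"ty":0,"tz":0,"wx":0,"wy":0,"wz":0},{"hand":1,"tx":0.5,"ty":0,"tz":0,"wx":0,"wy":0,"wz":0}]'

```text
time: 9.9
position: [0.6154, -0.1116, 0.1127]
tool_rot: [-0.594, 0.0, 0.805, 0.001]
ft_force: [-0.3, -0.5, 4.1]
width: 0.506
```

The hook is seated, with the tin's weight plus a little on the rail. I'll ease off, let it settle, then release.

Emit:
jog_arm --rows '[{"hand":1,"tx":-0.5,"ty":0,"tz":0,"wx":0,"wy":0,"wz":0},{"hand":1,"tx":-0.5,"ty":0,"tz":0,"wx":0,"wy":0,"wz":0},{"hand":0.05,"tx":-0.5,"ty":0,"tz":0,"wx":0,"wy":0,"wz":0},{"hand":-0.1,"tx":-0.5,"ty":0,"tz":0,"wx":0,"wy":0,"wz":0},{"hand":-0.4,"tx":-0.5,"ty":0,"tz":0,"wx":0,"wy":0,"wz":0},{"hand":-0.4,"tx":-0.5,"ty":0,"tz":0,"wx":0,"wy":0,"wz":0},{"hand":-0.4,"tx":-0.5,"ty":0,"tz":0,"wx":0,"wy":0,"wz":0},{"hand":-0.4,"tx":-0.5,"ty":0,"tz":0,"wx":0,"wy":0,"wz":0}]' --grip_force 10

```text
time: 10.7
position: [0.6152, -0.1116, 0.1125]
tool_rot: [-0.593, 0.0, 0.805, 0.001]
ft_force: [0.3, 1.5, 0.3]
width: 0.694
```

```bash
python3 - <<'E'
from h import *
s=read_state(); print(s["time"],s["ft_force"],s["width"])
ims=[]
for n,(a,b,c,d) in(("side",(150,280,240,370)),("scene",(215,325,255,385))):
    p=read_camera(n); im=p["pixels"][a:b,c:d,::-1]
    ims.append(cv2.resize(np.clip(im*1.6,0,255).astype(np.uint8),(400,400),interpolation=cv2.INTER_CUBIC))
cv2.imwrite("pics/hang.png",np.hstack(ims))
E
```

```text
10.7 [0.26897545 1.46877264 0.27007284] 0.6937662998625134
```

View pics/hang.png

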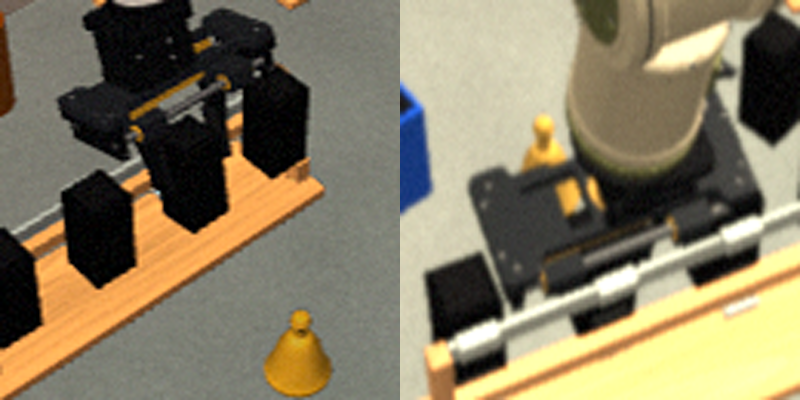

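The tin hangs on the rail: the hook shows over the rail at (615,285) in the right half, and the tin leans in the left half. I'll withdraw upward, then come round the front with shut fingers.

```bash
python3 - <<'E'
from h import *
s=read_state(); r0=R.from_quat(s["tool_rot"])
p1=s["position"]+r0.apply([-.08,0,0])
g=lambda x,z:w(*ST,[x/1e3,0,z/1e3])[0]
print("up",p1)
for nm,x,z in(("mid",-100,215),("stage",-95,120),("pre",-62,81)):
    q=g(x,z); print(nm,q,delta(q,toolR(ST[2],-.7)))
E
```

```text
up [ 0.63889954 -0.1116757   0.18899766]
mid [ 0.5376002 -0.1115     0.215    ] (array([-7.490e+01, -1.000e-01,  1.045e+02]), array([4.000e-02, 5.732e+01, 1.000e-02]))
stage [ 0.54260019 -0.11151     0.12      ] (array([14.4, -0. , 71.6]), array([4.000e-02, 5.732e+01, 1.000e-02]))
pre [ 0.57560012 -0.111576    0.081     ] (array([41.9, -0. , 28.5]), array([4.000e-02, 5.732e+01, 1.000e-02]))
```

Emit:
jog_arm --rows '[{"hand":-0.4,"tx":-12,"ty":0,"tz":0,"wx":0,"wy":0,"wz":0},{"hand":-0.4,"tx":-32,"ty":0,"tz":0,"wx":0,"wy":0,"wz":0},{"hand":-0.4,"tx":-60,"ty":0,"tz":0,"wx":0,"wy":0,"wz":0},{"hand":-0.4,"tx":-90,"ty":0,"tz":0,"wx":0,"wy":0,"wz":0},{"hand":-0.4,"tx":-100,"ty":0,"tz":15,"wx":0,"wy":7,"wz":0},{"hand":0,"tx":-105,"ty":0,"tz":35,"wx":0,"wy":15,"wz":0},{"hand":1,"tx":-105,"ty":0,"tz":55,"wx":0,"wy":23,"wz":0},{"hand":1,"tx":-100,"ty":0,"tz":75,"wx":0,"wy":31,"wz":0},{"hand":1,"tx":-90,"ty":0,"tz":90,"wx":0,"wy":39,"wz":0},{"hand":1,"tx":-80,"ty":0,"tz":100,"wx":0,"wy":47,"wz":0},{"hand":1,"tx":-75,"ty":0,"tz":104.5,"wx":0,"wy":55,"wz":0},{"hand":1,"tx":-75,"ty":0,"tz":104.5,"wx":0,"wy":57.3,"wz":0},{"hand":1,"tx":-75,"ty":0,"tz":104.5,"wx":0,"wy":57.3,"wz":0},{"hand":1,"tx":-75,"ty":0,"tz":104.5,"wx":0,"wy":57.3,"wz":0},{"hand":1,"tx":-75,"ty":0,"tz":104.5,"wx":0,"wy":57.3,"wz":0},{"hand":1,"tx":-75,"ty":0,"tz":104.5,"wx":0,"wy":57.3,"wz":0}]'

```text
time: 12.4
position: [0.5387, -0.1113, 0.216]
tool_rot: [0.907, -0.0, -0.422, -0.0]
ft_force: [0.2, -1.1, -0.0]
width: 0.008
```

```bash
python3 - <<'E'
from h import *
s=read_state(); print(s["time"],s["ft_force"],s["width"],s["joint_pos"].round(2))
g=lambda x,z:w(*ST,[x/1e3,0,z/1e3])[0]
for nm,x,z in(("mid",-100,215),("stage",-95,120),("pre",-62,81)):
    q=g(x,z); print(nm,q,delta(q,toolR(ST[2],-.7)))
p=read_camera("wrist"); im=p["pixels"][:,:,::-1]
q=read_camera("side"); b=q["pixels"][150:280,240,] if 0 else q["pixels"][150:270,240:360,::-1]
im=np.hstack([cv2.resize(np.clip(x*1.4,0,255).astype(np.uint8),sz,interpolation=cv2.INTER_CUBIC) for x,sz in((im,(400,300)),(b,(300,300)))])
cv2.imwrite("pics/w3.png",im)
E
```

```text
12.4 [ 0.20930649 -1.08298037 -0.00565729] 0.007789383455649664 [ 0.57 -0.25 -0.31  2.25 -0.5   0.49 -0.97]
mid [ 0.5376002 -0.1115     0.215    ] (array([0.1, 0.2, 1.4]), array([0.07, 0.01, 0.07]))
stage [ 0.54260019 -0.11151     0.12      ] (array([75.9,  0.3, 58.8]), array([0.07, 0.01, 0.07]))
pre [ 0.57560012 -0.111576    0.081     ] (array([127. ,   0.3,  58.7]), array([0.07, 0.01, 0.07]))
```

View pics/w3.png

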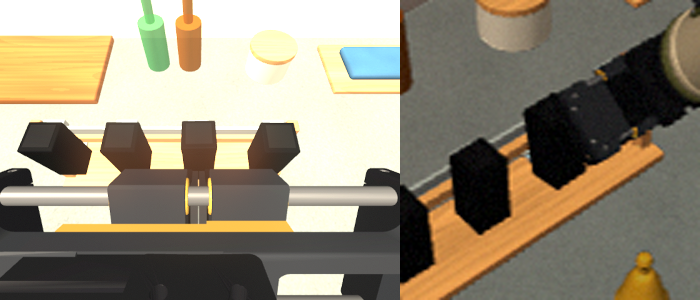

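The tin hangs on its own, square and in line with the fingers (198,145). Next I'll move to just in front of its lower front.

Emit:
jog_arm --rows '[{"hand":1,"tx":38,"ty":0,"tz":29,"wx":0,"wy":0,"wz":0},{"hand":1,"tx":76,"ty":0.3,"tz":59,"wx":0,"wy":0,"wz":0},{"hand":1,"tx":100,"ty":0.3,"tz":59,"wx":0,"wy":0,"wz":0},{"hand":1,"tx":117,"ty":0.3,"tz":59,"wx":0,"wy":0,"wz":0},{"hand":1,"tx":125,"ty":0.3,"tz":59,"wx":0,"wy":0,"wz":0},{"hand":1,"tx":125,"ty":0.3,"tz":59,"wx":0,"wy":0,"wz":0},{"hand":1,"tx":125,"ty":0.3,"tz":59,"wx":0,"wy":0,"wz":0},{"hand":1,"tx":125,"ty":0.3,"tz":59,"wx":0,"wy":0,"wz":0}]'

```text
time: 13.3
position: [0.5731, -0.1121, 0.0822]
tool_rot: [0.907, -0.001, -0.422, -0.0]
ft_force: [0.6, 0.1, 0.1]
width: 0.004
```

```bash
python3 - <<'E'
from h import *
s=read_state(); print(s["time"],s["ft_force"],s["width"],s["joint_pos"].round(2))
r=R.from_quat(s["tool_rot"]); g=lambda x,z:w(*ST,[x/1e3,0,z/1e3])[0]
print(delta(g(-62,81),toolR(ST[2],-.7)))
for v in([1,0,0],[0,0,-1],[.61,0,-.79]): print(v,r.inv().apply(v).round(3))
p=read_camera("side"); cv2.imwrite("pics/s3.png",cv2.resize(np.clip(p["pixels"][160:270,260:370,::-1]*1.6,0,255).astype(np.uint8),(600,600),interpolation=cv2.INTER_CUBIC))
E
```

```text
13.3 [0.62060044 0.14028526 0.1155727 ] 0.0038537499597166816 [ 0.43  0.06 -0.25  2.32 -0.97  0.13 -0.45]
(array([ 2.5, -0.5, -1.2]), array([ 0.03, -0.02,  0.02]))
[1, 0, 0] [ 0.645 -0.001 -0.765]
[0, 0, -1] [ 0.765 -0.     0.645]
[0.61, 0, -0.79] [ 0.997 -0.001  0.043]
```

View pics/s3.png

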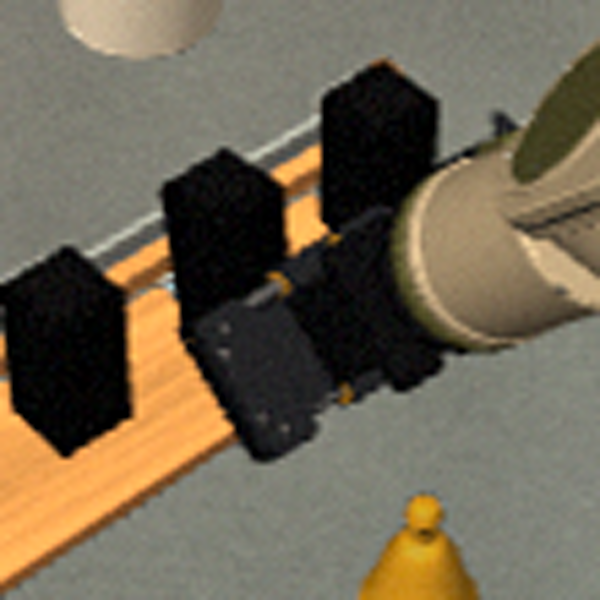

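Emit:
jog_arm --rows '[{"hand":1,"tx":1,"ty":0,"tz":-1.2,"wx":0,"wy":-2.9,"wz":0},{"hand":1,"tx":3.2,"ty":-0.5,"tz":-3.8,"wx":0,"wy":-5.7,"wz":0},{"hand":1,"tx":3.2,"ty":-0.5,"tz":-3.8,"wx":0,"wy":-5.7,"wz":0},{"hand":1,"tx":3.2,"ty":-0.5,"tz":-3.8,"wx":0,"wy":-5.7,"wz":0}]'

```text
time: 13.75
position: [0.5792, -0.1115, 0.0831]
tool_rot: [0.885, -0.001, -0.466, 0.0]
ft_force: [-0.1, 0.2, -0.7]
width: 0.003
```

```bash
python3 - <<'E'
from h import *
s=read_state(); print(s["time"],s["ft_force"],s["position"],s["joint_pos"].round(3))
r=R.from_quat(s["tool_rot"])
for v in([1,0,0],[0,1,0],[0,0,-1],[.61,0,-.79]): print(v,r.inv().apply(v).round(3))
E
```

```text
13.75 [-0.05939265  0.21954947 -0.67591385] [ 0.57917355 -0.11148485  0.08310242] [ 0.217  0.076 -0.049  2.24  -0.377  0.247 -1.063]
[1, 0, 0] [ 0.566 -0.001 -0.824]
[0, 1, 0] [-0.001 -1.    -0.   ]
[0, 0, -1] [ 0.824 -0.001  0.566]
[0.61, 0, -0.79] [ 0.997 -0.001 -0.055]
```

Emit:
jog_arm --rows '[{"hand":1,"tx":0.9,"ty":0,"tz":-1.2,"wx":0,"wy":0,"wz":0},{"hand":1,"tx":1.7,"ty":0,"tz":-2.5,"wx":0,"wy":0,"wz":0},{"hand":1,"tx":1.7,"ty":0,"tz":-2.5,"wx":0,"wy":0,"wz":0}]'

```text
time: 14.05
position: [0.5808, -0.1114, 0.0814]
tool_rot: [0.885, -0.001, -0.466, -0.001]
ft_force: [-0.7, -0.4, 0.4]
width: 0.006
```

Emit:
jog_arm --rows '[{"hand":1,"tx":0.6,"ty":0,"tz":-0.8,"wx":0,"wy":0,"wz":0},{"hand":1,"tx":0.6,"ty":0,"tz":-0.8,"wx":0,"wy":0,"wz":0}]'

```text
time: 14.25
position: [0.5819, -0.1115, 0.0814]
tool_rot: [0.885, -0.001, -0.466, -0.0]
ft_force: [0.3, -0.2, -0.4]
width: 0.003
```

Emit:
jog_arm --rows '[{"hand":1,"tx":0.6,"ty":0,"tz":-0.8,"wx":0,"wy":0,"wz":0},{"hand":1,"tx":0.6,"ty":0,"tz":-0.8,"wx":0,"wy":0,"wz":0}]'

```text
time: 14.45
position: [0.583, -0.1114, 0.0814]
tool_rot: [0.885, -0.001, -0.466, -0.0]
ft_force: [1.0, -0.4, 0.5]
width: 0.008
```

Emit:
jog_arm --rows '[{"hand":1,"tx":0.6,"ty":0,"tz":-0.8,"wx":0,"wy":0,"wz":0},{"hand":1,"tx":0.6,"ty":0,"tz":-0.8,"wx":0,"wy":0,"wz":0}]'

```text
time: 14.65
position: [0.5838, -0.1113, 0.0812]
tool_rot: [0.884, -0.0, -0.467, -0.0]
ft_force: [-1.0, 0.3, 0.9]
width: 0.004
```

Emit:
jog_arm --rows '[{"hand":1,"tx":0.6,"ty":0,"tz":-0.8,"wx":0,"wy":0,"wz":0},{"hand":1,"tx":0.6,"ty":0,"tz":-0.8,"wx":0,"wy":0,"wz":0}]'

```text
time: 14.85
position: [0.5844, -0.1113, 0.0808]
tool_rot: [0.884, -0.0, -0.467, -0.0]
ft_force: [-5.5, 0.1, 3.3]
width: 0.009
```

Emit:
jog_arm --rows '[{"hand":1,"tx":0.6,"ty":0,"tz":-0.8,"wx":0,"wy":0,"wz":0},{"hand":1,"tx":0.6,"ty":0,"tz":-0.8,"wx":0,"wy":0,"wz":0}]'

```text
time: 15.05
position: [0.5849, -0.1113, 0.0804]
tool_rot: [0.884, -0.0, -0.467, -0.001]
ft_force: [-5.0, 0.5, -0.1]
width: 0.008
```

Emit:
jog_arm --rows '[{"hand":1,"tx":0.5,"ty":0,"tz":0,"wx":0,"wy":0,"wz":0},{"hand":1,"tx":1,"ty":0,"tz":-0.1,"wx":0,"wy":0,"wz":0}]'

```text
time: 15.25
position: [0.5856, -0.1113, 0.0796]
tool_rot: [0.884, -0.0, -0.467, -0.001]
ft_force: [-5.6, -0.3, 0.9]
width: 0.005
```

Emit:
jog_arm --rows '[{"hand":1,"tx":0.5,"ty":0,"tz":0,"wx":0,"wy":0,"wz":0},{"hand":1,"tx":1,"ty":0,"tz":-0.1,"wx":0,"wy":0,"wz":0}]'

```text
time: 15.45
position: [0.5863, -0.1113, 0.0789]
tool_rot: [0.884, -0.0, -0.467, -0.001]
ft_force: [-5.6, -0.6, -1.0]
width: 0.005
```

Steady at about 5.6 N and following the arc. I'll continue.

Emit:
jog_arm --rows '[{"hand":1,"tx":0.5,"ty":0,"tz":0,"wx":0,"wy":0,"wz":0},{"hand":1,"tx":1,"ty":0,"tz":-0.1,"wx":0,"wy":0,"wz":0}]'

```text
time: 15.65
position: [0.5872, -0.1112, 0.0782]
tool_rot: [0.884, -0.0, -0.467, -0.0]
ft_force: [-4.8, 0.7, -2.1]
width: 0.008
```

Emit:
jog_arm --rows '[{"hand":1,"tx":0.5,"ty":0,"tz":0,"wx":0,"wy":0,"wz":0},{"hand":1,"tx":1,"ty":0,"tz":-0.1,"wx":0,"wy":0,"wz":0}]'

```text
time: 15.85
position: [0.588, -0.1111, 0.0776]
tool_rot: [0.884, -0.0, -0.467, -0.0]
ft_force: [-5.3, 1.2, -3.5]
width: 0.007
```

Emit:
jog_arm --rows '[{"hand":1,"tx":0.5,"ty":0,"tz":0,"wx":0,"wy":0,"wz":0},{"hand":1,"tx":1,"ty":0,"tz":-0.1,"wx":0,"wy":0,"wz":0}]'

```text
time: 16.05
position: [0.5905, -0.1116, 0.0787]
tool_rot: [0.885, -0.001, -0.465, -0.0]
ft_force: [-1.3, 0.8, 0.1]
width: 0.005
```

The force dropped from 5.3 N to 1.3 N, which looks like the snap. One gentle follow-up step will confirm the stop.

Emit:
jog_arm --rows '[{"hand":1,"tx":0.5,"ty":0,"tz":-0.4,"wx":0,"wy":0,"wz":0},{"hand":1,"tx":0.5,"ty":0,"tz":-0.4,"wx":0,"wy":0,"wz":0}]'

```text
time: 16.25
position: [0.5905, -0.1116, 0.0781]
tool_rot: [0.885, -0.001, -0.466, -0.0]
ft_force: [-1.9, -0.1, 1.3]
width: 0.01
```

```bash
python3 - <<'E'
from h import *
s=read_state(); print(s["time"],s["ft_force"],s["position"])
E
```

```text
16.25 [-1.88158055 -0.08140514  1.25856496] [ 0.59053706 -0.11157938  0.07807814]
```

Emit:
jog_arm --rows '[{"hand":1,"tx":0.5,"ty":0,"tz":-0.5,"wx":0,"wy":0,"wz":0},{"hand":1,"tx":0.5,"ty":0,"tz":-0.5,"wx":0,"wy":0,"wz":0}]'

```text
time: 16.45
position: [0.5907, -0.1115, 0.0775]
tool_rot: [0.885, -0.001, -0.466, -0.0]
ft_force: [-4.6, -0.3, 2.6]
width: 0.005
```

It meets a firm stop, so it's home. I'll retreat and look.

Emit:
jog_arm --rows '[{"hand":1,"tx":-1.7,"ty":0,"tz":2.5,"wx":0,"wy":0,"wz":0},{"hand":1,"tx":-8,"ty":0,"tz":12,"wx":0,"wy":0,"wz":0},{"hand":1,"tx":-25,"ty":0,"tz":25,"wx":0,"wy":0,"wz":0},{"hand":1,"tx":-65,"ty":0,"tz":30,"wx":0,"wy":0,"wz":0},{"hand":1,"tx":-110,"ty":0,"tz":30,"wx":0,"wy":0,"wz":0},{"hand":1,"tx":-155,"ty":0,"tz":30,"wx":0,"wy":0,"wz":0},{"hand":1,"tx":-200,"ty":0,"tz":30,"wx":0,"wy":0,"wz":0},{"hand":1,"tx":-200,"ty":0,"tz":30,"wx":0,"wy":0,"wz":0},{"hand":1,"tx":-200,"ty":0,"tz":30,"wx":0,"wy":0,"wz":0},{"hand":1,"tx":-200,"ty":0,"tz":30,"wx":0,"wy":0,"wz":0}]'

```text
time: 17.45
position: [0.4523, -0.111, 0.224]
tool_rot: [0.884, -0.0, -0.467, -0.0]
ft_force: [0.1, 0.8, -0.4]
width: 0.006
```

```bash
python3 - <<'E'
from h import *
s=read_state(); print(s["time"],s["ft_force"],s["position"])
p=read_camera("scene");q=read_camera("side")
f=lambda i,a,b,c,d,sz:cv2.resize(np.clip(i[a:b,c:d,::-1]*1.6,0,255).astype(np.uint8),sz,interpolation=cv2.INTER_CUBIC)
a=f(p["pixels"],225,365,215,430,(645,420)); b=f(q["pixels"],0,0+480,0,640,(10,10))
b=f(q["pixels"],165,285,205,405,(300,180)); c=f(read_camera("wrist")["pixels"],0,480,0,640,(240,180))
can=np.zeros((600,645,3),np.uint8); can[:420]=a; can[420:,:300]=b; can[420:,305:545]=c
cv2.imwrite("pics/fin.png",can)
for n in("tin","nutmeg_grinder","suribachi","stick","jar","plain_tin"):
    for P in(p,q): print(n,[(np.round(r["centre"],3).tolist(),round(r["confidence"],2)) for r in recognise(P,n)][:4])
E
```

```text
17.45 [ 0.13295904  0.76254108 -0.37386468] [ 0.45229133 -0.11099177  0.22395827]
tin [([0.642, -0.114, 0.137], 0.94), ([0.402, -0.216, 0.069], 0.72)]
tin [([0.602, -0.1, 0.12], 0.89), ([0.373, -0.195, 0.07], 0.63), ([0.439, 0.142, 0.072], 0.46)]
nutmeg_grinder [([0.459, -0.094, 0.032], 0.85), ([0.643, -0.118, 0.135], 0.18)]
nutmeg_grinder [([0.436, -0.079, 0.028], 0.7)]
suribachi [([0.487, -0.461, 0.037], 0.6)]
suribachi [([0.481, -0.458, 0.028], 0.71)]
stick [([0.329, -0.454, 0.021], 0.91)]
stick [([0.337, -0.444, 0.018], 0.94), ([0.397, 0.307, 0.066], 0.75), ([0.602, -0.1, 0.122], 0.56)]
jar [([0.425, 0.292, 0.049], 0.64)]
jar [([0.398, 0.308, 0.066], 0.74)]
plain_tin []
plain_tin [([0.441, 0.139, 0.072], 0.69), ([0.616, 0.004, 0.067], 0.68)]
```

View pics/fin.png

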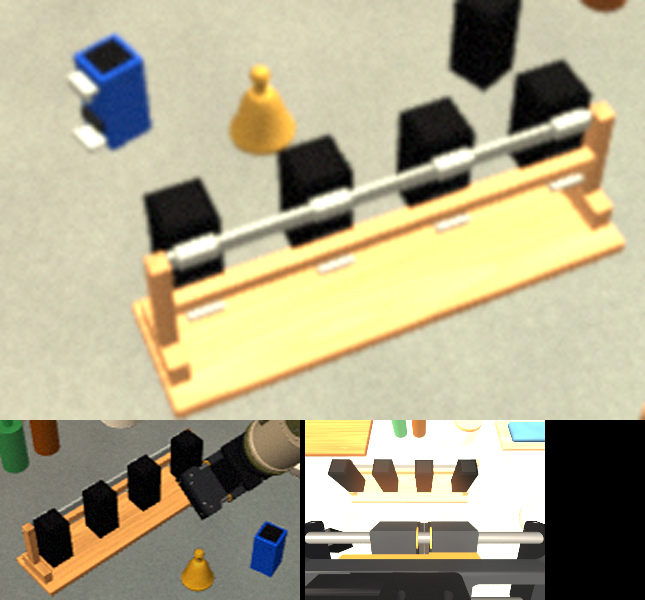

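The new tin's hook at (330,202) and foot bar at (337,264) line up with those of the three other hung tins. The tin is upright, and the neighbours and bystanders are where they were.

```bash
python3 -c "
from rig import *
print(job_done())"
```

```text
the job is handed in; nothing more can be done
None
```

The hooked tin is hanging in the gap of the stand with its foot snapped in behind the spring catch. I handed the job in at about 17.6 s; no verdict is reported.

- **Hooking:** I gripped the tin, leaned it about 0.30 rad and felt the rail through the tin's back wall. It stood about 9 mm farther back than nominal. The hook slid over the rail and was seated with a few newtons. I let go, and the tin hung by itself for about 4 s.
- **Snapping in:** I pushed the middle of the lower front along the arc with shut fingers, at about 5 to 6.5 N. The push force dropped to about 1.3 N at the snap. A light follow-up push met a firm stop at about 5 N.
- **Forces:** The highest readings I saw were about 6.5 N, at the feel and during the push. Forces were only read at the end of each short step, so brief peaks in between are not known.
- **Last checks:** The final picture shows the tin upright and square, with its hook and foot in line with the three other hung tins. The stand, the blue look-alike and the grinder are where they were. The robot touches nothing.
- **Not fully confirmed:** I did not measure the catch's position directly, only inferred it from the force drop, the stop and the picture. The suribachi, stick, jar and loose tin were only checked by the detector. Its suribachi reading from the side camera differs by about 5 cm from the first one, while the scene camera's readings agree. In the last check it did not report the jar and loose tin at the same spots from both cameras. The arm never went low near any of these.

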